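# Turn over the drying tags of the dry pots

## Robot

A 6-joint arm with a two-finger parallel gripper is mounted at the origin on a cart in front of the work surface, level with it; the furniture and walls round the work are solid. World frame = base frame: x ahead of the robot, y to its left, z up, the work surface at z = 0. Lengths are in m, angles in rad, forces in N, time in s.
With the tool pointing down it reaches from about 0.35 to 0.975 m from the base axis. Payload 4.9 kg.
Tool frame: the origin (TCP) lies between the finger pads; the fingertips stand 8 mm ahead of it and the grasp point (between the pads) lies 11 mm behind it; z points along the fingers, y is the direction in which the jaws open and shut (so a half turn about z gives the same grasp; the last joint's range is limited). The gripper opens to 85 mm and grips with 20 to 120 N. Pads are 22 mm wide; open, the fingers measure 114 mm over their backs; the gripper's body (76 mm by 85 mm) begins 54 mm behind the grasp point. The pads swing forward as they close: fully open they stand 13 mm farther back than shut.
Start: joints at [-1.228, 0.053, 1.613, -0, 1.476, -0.119], TCP at [0.278, -0.56, 0.239] pointing down, gripper open.
Joint ranges: [-3.01, 3.01], [-1.01, 2.22], [0.06, 2.58], [-1.02, 4.17], [0.09, 2.62], [-3.14, 3.14]. Speed limits (rad/s): [2.57, 2.57, 3.14, 3.14, 3.14, 3.14].

## Interface

Orientations are given as a rotation vector (axis times angle).
In Python, from station import ctrl gives the robot as it stands. The module is installed in compiled form; this text tells all that it offers.
- The arm moves only by the shell command python3 -m creep 'ROWS' [FORCE]. ROWS is JSON, a list of rows, each an object with "hand": the opening, from 0 (shut) to 1 (fully open); "translation": the shift along the tool's x, y, z in cm, a list of three; "delta_rot": the turn, a rotation vector about the tool's x, y, z in degrees, a list of three. A call has 1 to 8 rows; each row shifts and turns the commanded pose from where the row before left it, along the tool's axes as they then stand; what a row does not reach is not made up. A row lasts 1/8 s, in which the tool goes at most 62.5 mm and 10.7 degrees, less where a joint would pass 70% of its speed; a pose out of reach is approached as far as the arm can. A call with a gripper value outside its range is refused whole. The fingers move at their own pace and stop on an object; FORCE is the grip in N (left out, the last holds). Time passes only in rows, so rows that do not move let the fingers close. It gives the time, the measured TCP pose, the force and the opening at its end, in the units of the state.
- ctrl.get_obs(): the state, without advancing time (a new reading comes with each control period).
- ctrl.get_image(name): name is "scene" or "top" or "wrist"; returns (picture, depth): 420x560x3 uint8, red, green, blue; 420x560 float32, m along the optical axis (not along the pixel's ray), 0 where there is no reading.
- ctrl.calibration(name): a dict with "fx", "fy", "cx", "cy" (pixels), "T" (4x4, takes a point from camera to world coordinates). Camera axes: x right, y up, looking along -z (the intrinsics and any distortion apply to the point x, -y, -z); pixel columns grow to the right and rows downward; lengths in m; the calibration is good to about 2 mm. A picture is of the moment at which its call begins: read the wrist's pose just before it. calibration takes no time and is no camera call; for the wrist camera it gives the pose at the moment of the call.
- ctrl.finish_job(): hands the job in, once; it reports no verdict.
The state is a dict: "t": time; "q": joint angles; "dq": joint speeds; "effort": joint torques, N m; "tool_pos": TCP position; "tool_rot": TCP orientation; "contact_force": force on the tool from outside, world axes, zero at the start; "wrist_torque": the same for the moment, N m; "opening": finger opening in m.
Only numpy, scipy, OpenCV 4.12 (cv2) and the standard library are available. Lean on these libraries where they do the work, as an engineer would, in place of code of your own. Each camera call takes 0.05 s, during which the arm holds its last target.

## Task

Three clay pots are drying on the ware board, each with its own flip tag on the rail in front of it, and all three tags show blue for damp. The footed jar and the cup on three legs have dried out: with a fingertip, turn the tag in front of each of these two over the rail until it lies flat on the far side and shows orange; the horned cup is still damp, so its tag stays blue. Push the tags gently from below and over, never pinch or force them or let them slap down, pick nothing up, and leave the pots and the things on the table where they are.

Things in the scene. Friction and masses are not known exactly. Their poses are not given: they have to be found in the camera images.
- ware_board: Fixed ware board: pale plank 222 x 430 mm on battens, top 115 mm above the table. Origin: on the table under its middle; own x points across it, away from the robot (front edge x = -110 mm), y left. Turned up to 10 degrees. The tag rail, a 6 mm rod along y at x = -100 mm, 145 mm above the table, has posts at y = +-65 and +-195 mm, 152 mm high. Open space below and before it; a flat blue-green tray may lie there, under 80 mm high.
- tag_a (a joint): Hinge of the left-hand (+y) tag (rad). 0: flat on the robot's side, level, blue face (drop) up, open space below; pi/2: upright; 3.14: flat on the far side, 27 mm above the board, orange face (sun) up. Stiff hinge: stays where left, 0.03 N m moves it (1 N near the edge). Starts at 0 to 0.15. Wooden plate, 40 g, 70 mm wide along the rail, 5 mm thick, from 7 to 69 mm off the rail's axis.
- tag_b (a joint): Hinge of the middle tag (rad). 0: flat on the robot's side, level, blue face (drop) up, open space below; pi/2: upright; 3.14: flat on the far side, 27 mm above the board, orange face (sun) up. Stiff hinge: stays where left, 0.03 N m moves it (1 N near the edge). Starts at 0 to 0.15. Wooden plate, 40 g, 70 mm wide along the rail, 5 mm thick, from 7 to 69 mm off the rail's axis.
- tag_c (a joint): Hinge of the right-hand (-y) tag (rad). 0: flat on the robot's side, level, blue face (drop) up, open space below; pi/2: upright; 3.14: flat on the far side, 27 mm above the board, orange face (sun) up. Stiff hinge: stays where left, 0.03 N m moves it (1 N near the edge). Starts at 0 to 0.15. Wooden plate, 40 g, 70 mm wide along the rail, 5 mm thick, from 7 to 69 mm off the rail's axis.
- tag_a_pivot (a point): Point on the rail's axis at the middle of the left-hand (+y) tag, 145 mm above the worktable; fixed to the ware board and turned like it.
- tag_a_edge (a point): Middle of the free edge of the left-hand (+y) tag, 69 mm from the rail's axis, halfway through its thickness; moves with the tag.
- bay_a (a point): Middle of the place for ware behind the left-hand (+y) tag, on the board's top, 150 mm behind the rail. The pot of this bay stands within 15 mm of it.
- tag_b_pivot (a point): Point on the rail's axis at the middle of the middle tag, 145 mm above the worktable; fixed to the ware board and turned like it.
- tag_b_edge (a point): Middle of the free edge of the middle tag, 69 mm from the rail's axis, halfway through its thickness; moves with the tag.
- bay_b (a point): Middle of the place for ware behind the middle tag, on the board's top, 150 mm behind the rail. The pot of this bay stands within 15 mm of it.
- tag_c_pivot (a point): Point on the rail's axis at the middle of the right-hand (-y) tag, 145 mm above the worktable; fixed to the ware board and turned like it.
- tag_c_edge (a point): Middle of the free edge of the right-hand (-y) tag, 69 mm from the rail's axis, halfway through its thickness; moves with the tag.
- bay_c (a point): Middle of the place for ware behind the right-hand (-y) tag, on the board's top, 150 mm behind the rail. The pot of this bay stands within 15 mm of it.
- footed_jar: Loose brown clay jar shaped like a goblet, with a round foot, 85 mm wide and 95 mm high (dry). Origin: centre of its underside. Stands in any of the three bays.
- tripod_cup: Loose pale brown clay cup on three legs, 80 mm wide and 66 mm high (dry). Origin: centre of its underside. Stands in any of the three bays.
- horned_cup: Loose dark brown clay cup with small horns round its side, 76 mm wide over them and 58 mm high (still damp). Origin: centre of its underside. Stands in any of the three bays.
- tape_measure: Bystander: loose black and yellow tape measure, 106 x 85 x 43 mm, on the worktable between the robot and the ware board. Origin: centre of its underside.
- stick_tool: Bystander: loose thin wooden modelling stick, 163 x 8 x 5 mm, on the worktable right of the tray. Origin: centre of its underside.
- slip_saucer: Bystander: loose red clay saucer with grey slip, 155 mm wide and 35 mm high, right of the ware board. Origin: centre of its underside.
Things that resemble listed ones, but are neither listed nor needed, are in the scene too. Leave any purple, red or turquoise look-alike of the horned_cup alone.

How it is judged:
By the outcome, as a careful person would: the job done as asked, in the order asked, and still so for the second after the job is handed in, with the robot touching nothing.
It also fails if it takes over 54 s, if anything falls off the work surface, if the arm or the gripper's body presses on something with over 40 N, if the wrist force passes 120 N, or if a joint passes its speed limit or range.

## Working session

There is one attempt and no reset: what is moved stays moved. The work goes in short steps, Python scripts to look and compute and a shell command to move; the robot and the scene stay as the last step left them, time stands still between calls to the robot, and variables do not carry over. Pictures are saved under pics/ and viewed, and the job is handed in when it is done.

```bash
mkdir -p pics; ls; python3 - <<'E'
from station import ctrl
import cv2,numpy as np
o=ctrl.get_obs();print(o)
for n in("scene","top"):
    im,d=ctrl.get_image(n);c=ctrl.calibration(n);print(n,c)
    cv2.imwrite(f"pics/{n}0.png",im[:,:,::-1]);np.savez(f"{n}0.npz",im=im,d=d,**c)
E
```

```text
pics
{'t': 0.0, 'q': array([-1.22801079e+00,  5.33535437e-02,  1.61429114e+00, -9.63481406e-07,
        1.47600756e+00, -1.18993435e-01]), 'dq': array([-0.00261622, -0.00104093, -0.00111508, -0.00071269, -0.00048972,
       -0.00140057]), 'effort': array([-7.22226059e-05, -3.93687522e+01, -3.70173812e+01, -1.15594535e-04,
        7.03882019e-03,  2.14540108e-05]), 'tool_pos': array([ 0.27826156, -0.55896013,  0.23806677]), 'tool_rot': array([-3.05623258e+00, -7.18464825e-01,  3.62511723e-04]), 'contact_force': array([-0.81889574,  0.20698746,  0.60833174]), 'wrist_torque': array([ 0.04081791, -0.03063538, -0.05896745]), 'opening': 0.08502096948181391}
scene {'fx': 428.34780908843345, 'fy': 428.34780908843345, 'cx': 284.65752551667947, 'cy': 203.54431623450387, 'T': array([[-0.71297767,  0.49830291, -0.49331232, -0.0975679 ],
       [-0.70110064, -0.49559532,  0.51268233,  0.57357514],
       [ 0.01098782,  0.71139264,  0.70270889,  1.09898894],
       [ 0.        ,  0.        ,  0.        ,  1.        ]])}
top {'fx': 531.8587143153151, 'fy': 531.8587143153151, 'cx': 284.31079490301863, 'cy': 209.64455297542787, 'T': array([[ 2.72126819e-02,  9.83510162e-01, -1.78793821e-01,
         3.40675480e-01],
       [-9.99620554e-01,  2.75373290e-02, -6.66204856e-04,
        -1.27385989e-01],
       [ 4.26828500e-03,  1.78744107e-01,  9.83886338e-01,
         1.48162292e+00],
       [ 0.00000000e+00,  0.00000000e+00,  0.00000000e+00,
         1.00000000e+00]])}
```

View pics/scene0.png

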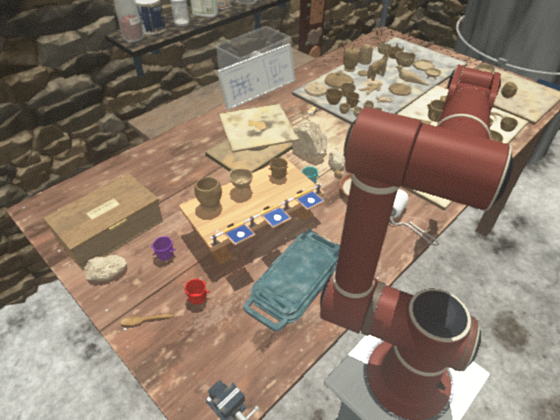

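View pics/top0.png

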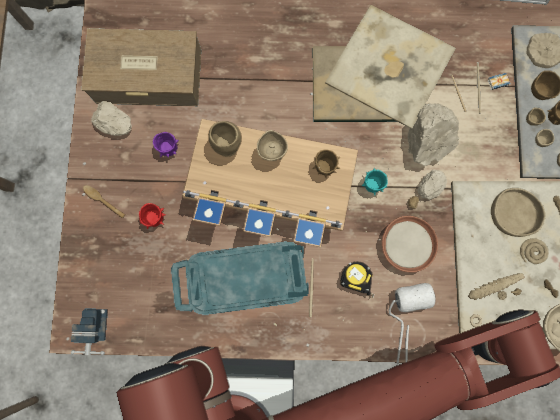

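Top view: the board runs through about (270,170). Its tags are at (209,212), (259,222) and (310,232), and the pots at (225,138), (272,147) and (326,161). Next I'll enlarge the pots and measure.

```bash
cat > h.py <<'E'
import numpy as np
def load(n):return dict(np.load(n))
def pts(Z,u,v,d=None):
    u=np.asarray(u,float);v=np.asarray(v,float)
    if d is None:d=Z['d'][v.astype(int),u.astype(int)]
    P=np.stack([(u-Z['cx'])/Z['fx']*d,-(v-Z['cy'])/Z['fy']*d,-d],-1)
    return P@Z['T'][:3,:3].T+Z['T'][:3,3]
def cloud(Z):
    v,u=np.mgrid[0:420,0:560];return pts(Z,u,v,Z['d'])
E
python3 - <<'E'
from h import *;import cv2
a=load('scene0.npz');b=load('top0.npz')
c1=cv2.resize(a['im'][145:265,170:340],None,fx=4,fy=4,interpolation=2)[:,:,::-1]
cv2.imwrite('pics/c1.png',c1)
cv2.imwrite('pics/c2.png',cv2.resize(b['im'][110:260,170:370],None,fx=4,fy=4,interpolation=2)[:,:,::-1])
P=cloud(b);im=b['im'].astype(int)
m=(im[...,2]>130)&(im[...,0]<80)&(im[...,2]-im[...,1]>40)&(b['d']>0)
m[:190]=0
n,l,s,c=cv2.connectedComponentsWithStats(m.astype(np.uint8))
for i in range(1,n):
    if s[i,4]>100: q=P[l==i];print(c[i],s[i],q.mean(0).round(4),q.min(0).round(3),q.max(0).round(3))
for p in [(225,138),(272,147),(326,161)]:
    w=P[p[1]-22:p[1]+22,p[0]-22:p[0]+22].reshape(-1,3);w=w[w[:,2]>.13]
    print(p,np.percentile(w,[1,50,99],axis=0).round(3).tolist())
# board
m=(abs(P[...,2]-.115)<.004)&(P[...,0]<1)
pp=P[m];
n,l,s,c=cv2.connectedComponentsWithStats(m.astype(np.uint8));i=1+s[1:,4].argmax()
w=(l==i).astype(np.uint8);q=P[l==i];print('z',np.median(q[:,2]));r=cv2.minAreaRect(q[:,:2].astype(np.float32));print(r,s[i])
rail=P[(P[...,2]>.14)&(P[...,2]<.16)&(P[...,0]<.62)&(P[...,0]>.4)]
print(len(rail),rail.min(0),rail.max(0))
E
```

```text
[208.51898734 210.70126582] [195 200  28  23 395] [0.5742 0.0657 0.1525] [0.544 0.033 0.142] [0.603 0.099 0.162]
[256.96646341 221.46646341] [245 211  25  23 328] [ 0.5507 -0.0579  0.1475] [ 0.522 -0.089  0.139] [ 0.578 -0.028  0.155]
(225, 138) [[0.717, -0.012, 0.132], [0.767, 0.032, 0.18], [0.797, 0.067, 0.215]]
(272, 147) [[0.705, -0.128, 0.14], [0.75, -0.089, 0.155], [0.781, -0.053, 0.184]]
(326, 161) [[0.341, -0.263, 0.131], [0.718, -0.231, 0.162], [0.738, -0.127, 1.482]]
z 0.11467784747865628
((0.6871495246887207, -0.08715969324111938), (0.42995718121528625, 0.2220461517572403), 79.74727630615234) [ 184  119  174  111 7984]
2490 [ 0.49216928 -0.2715077   0.14004671] [0.61972807 0.12764565 0.15997555]
```

View pics/c1.png

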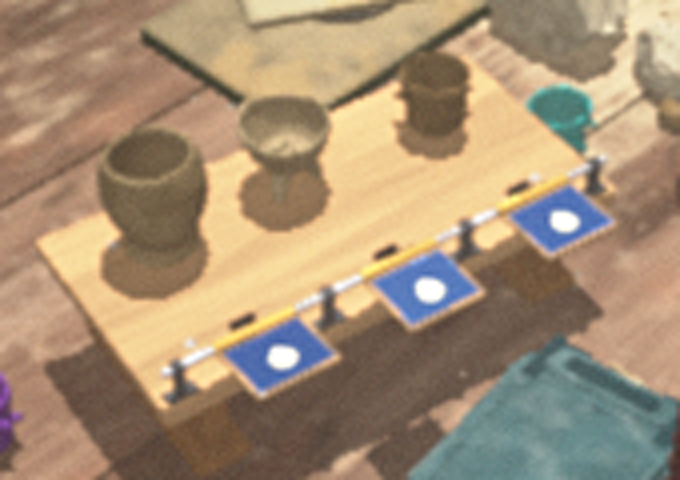

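View pics/c2.png

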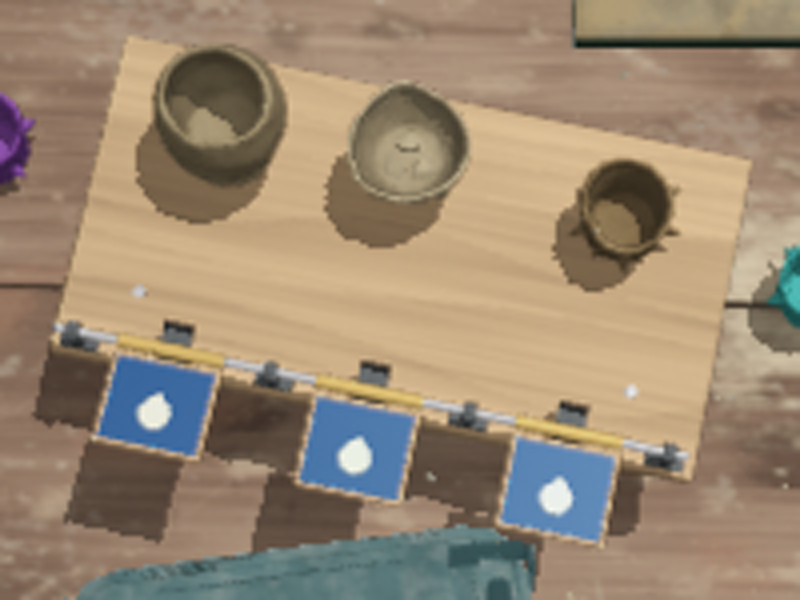

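Going by the crops, the left pot (225,138) is the big goblet-shaped jar on a foot, so it's the footed_jar. The middle one (272,147) is pale and has a visible leg, so it's the tripod_cup. The right one (326,161) is dark with horns, so it's the horned_cup, and tag c stays as it is. The purple, red and turquoise cups are look-alikes off the board. That means turning tags a and b.

The board fit gives 430 x 222 mm at z 0.115 with yaw about -10.2°, which matches the sizes given. I'll swing across with the fingers shut.

```bash
python3 -m creep '[{"hand":0,"translation":[3.7,-4.2,-0.7],"delta_rot":[0,0,0]},{"hand":0,"translation":[3.7,-4.2,-0.7],"delta_rot":[0,0,0]},{"hand":0,"translation":[3.7,-4.2,-0.7],"delta_rot":[0,0,0]},{"hand":0,"translation":[3.7,-4.2,-0.7],"delta_rot":[0,0,0]},{"hand":0,"translation":[3.7,-4.2,-0.7],"delta_rot":[0,0,0]},{"hand":0,"translation":[3.7,-4.2,-0.7],"delta_rot":[0,0,0]},{"hand":0,"translation":[3.7,-4.2,-0.7],"delta_rot":[0,0,0]},{"hand":0,"translation":[3.7,-4.2,-0.7],"delta_rot":[0,0,0]}]' 20
```

```text
t: 1.1
tool_pos: [0.3937, -0.125, 0.2952]
tool_rot: [-3.058, -0.718, -0.0]
contact_force: [0.8, -0.3, -0.1]
opening: -0.0002
```

```bash
python3 -m creep '[{"hand":0,"translation":[3.7,-4.2,-0.7],"delta_rot":[0,0,0]},{"hand":0,"translation":[3.7,-4.2,-0.7],"delta_rot":[0,0,0]},{"hand":0,"translation":[3.7,-4.2,-0.7],"delta_rot":[0,0,0]},{"hand":0,"translation":[3.7,-4.2,-0.7],"delta_rot":[0,0,0]},{"hand":0,"translation":[0,0,0],"delta_rot":[0,0,9.2]},{"hand":0,"translation":[0,0,0],"delta_rot":[0,0,9.2]},{"hand":0,"translation":[0,0,0],"delta_rot":[0,0,9.2]},{"hand":0,"translation":[0,0,0],"delta_rot":[0,0,9.2]}]'
```

```text
t: 2.1
tool_pos: [0.4511, 0.0896, 0.3227]
tool_rot: [3.128, -0.291, -0.002]
contact_force: [1.2, 0.4, 0.7]
opening: 0.0002
```

```bash
python3 -m creep '[{"hand":0,"translation":[0,0,0],"delta_rot":[0,10,0]},{"hand":0,"translation":[0,0,0],"delta_rot":[0,10,0]},{"hand":0,"translation":[0,0,0],"delta_rot":[0,10,0]},{"hand":0,"translation":[0,0,0],"delta_rot":[0,10,0]},{"hand":0,"translation":[0,0,0],"delta_rot":[0,10,0]},{"hand":0,"translation":[0,0,0],"delta_rot":[0,0,0]}]'
cat > geo.py <<'E'
import numpy as np,sys
from scipy.spatial.transform import Rotation as R
from station import ctrl
yaw=np.deg2rad(-10.25)
bx=np.array([np.cos(yaw),np.sin(yaw),0]);by=np.array([-np.sin(yaw),np.cos(yaw),0]);bz=np.array([0,0,1.])
c=np.array([.6871,-.0872,0])
def piv(k): return c-.1*bx+{'a':.13,'b':0,'c':-.13}[k]*by+.145*bz
def state(k):
    o=ctrl.get_obs();Rm=R.from_rotvec(o['tool_rot']).as_matrix()
    p=o['tool_pos']-piv(k);B=np.stack([bx,by,bz])
    M=B@Rm; C=B@p+ .008*M[:,2]+.011*M[:,0]; C2=B@p+.008*M[:,2]-.011*M[:,0]
    return o,Rm,C*1e3,C2*1e3,M
def show(k):
    o,Rm,C,C2,M=state(k)
    print(k,'t',round(o['t'],2),'C upper corner mm',C.round(1),'lower',C2.round(1),'z dir',M[:,2].round(3),'y dir',M[:,1].round(3),'F',o['contact_force'].round(2))
    return M
def to(k,targets,low=False):
    "successive corner targets (X,Y,Z mm board frame about pivot) -> tool shifts cm"
    M=show(k);o,Rm,C,C2,_=state(k);p=C2 if low else C
    for t in targets:
        t=np.array(t,float);print(t,'->',(M.T@(t-p)/10).round(2));p=t
E
python3 -c "
from geo import *
to('a',[(-150,0,60),(-150,0,-27),(-48,0,-27)])"
python3 - <<'E'
from h import *
b=load('top0.npz');P=cloud(b)
import numpy as np
w=P[245:310,175:305];print('tray',np.percentile(w[...,2],[5,50,95,99.5]),w[...,0].max())
E
```

```text
t: 2.85
tool_pos: [0.4495, 0.09, 0.3186]
tool_rot: [2.773, -0.248, 1.283]
contact_force: [0.0, 0.3, -0.1]
opening: 0.0003
a t 2.85 C upper corner mm [-152.1    2.1  176.8] lower [-166.4    2.   160. ] z dir [ 0.762 -0.001 -0.647] y dir [ 0.    -1.     0.002] F [ 0.01  0.32 -0.08]
[-150.    0.   60.] -> [-8.77  0.19  7.72]
[-150.    0.  -27.] -> [-6.63 -0.01  5.63]
[-48.   0. -27.] -> [6.6  0.   7.78]
tray [-0.00139846  0.04025885  0.0466433   0.05152877] 0.5109407871855945
```

```bash
python3 -m creep '[{"hand":0,"translation":[-3.9,0.1,3.3],"delta_rot":[0,0,0]},{"hand":0,"translation":[-3.9,0.1,3.3],"delta_rot":[0,0,0]},{"hand":0,"translation":[-3.8,0,3.4],"delta_rot":[0,0,0]},{"hand":0,"translation":[-3.8,0,3.3],"delta_rot":[0,0,0]},{"hand":0,"translation":[0,0,0],"delta_rot":[0,0,0]}]'
python3 - <<'E'
from geo import *;import cv2
to('a',[(-150,0,-27),(-48,0,-27)])
im,d=ctrl.get_image('scene');cv2.imwrite('pics/s1.png',im[:,:,::-1])
im,d=ctrl.get_image('wrist');cv2.imwrite('pics/w1.png',im[:,:,::-1])
E
```

```text
t: 3.48
tool_pos: [0.4576, 0.0884, 0.1176]
tool_rot: [2.772, -0.252, 1.272]
contact_force: [0.1, -0.3, 0.2]
opening: -0.0002
a t 3.48 C upper corner mm [-143.8    1.9  -24.3] lower [-158.2    1.9  -41. ] z dir [ 0.758 -0.007 -0.652] y dir [-0.005 -1.     0.005] F [ 0.14 -0.28  0.22]
[-150.    0.  -27.] -> [-0.61  0.19 -0.29]
[-48.   0. -27.] -> [ 6.65 -0.05  7.74]
```

View pics/s1.png

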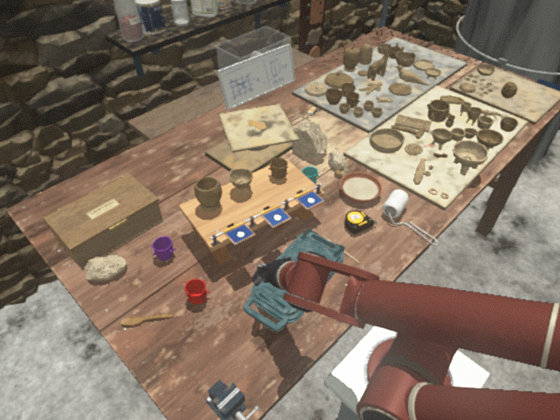

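View pics/w1.png

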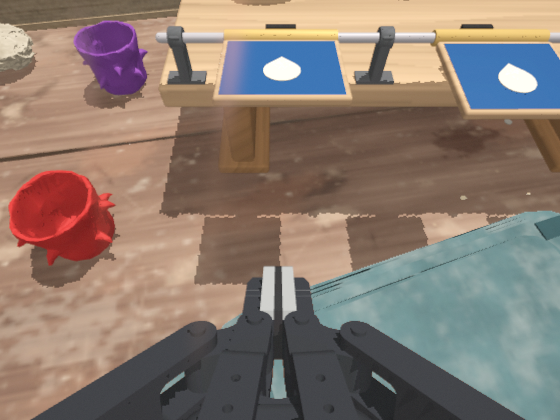

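The fingertips sit at (280,275) in the wrist view, in line with tag a at (282,70). The force reads about 0, and the tray at about 50 mm is clear. I'll slide in under the tag.

```bash
python3 -m creep '[{"hand":0,"translation":[2.0,0.1,2.5],"delta_rot":[0,0,0]},{"hand":0,"translation":[2.0,0,2.5],"delta_rot":[0,0,0]},{"hand":0,"translation":[2.0,0,2.4],"delta_rot":[0,0,0]},{"hand":0,"translation":[0,0,0],"delta_rot":[0,0,0]}]'
python3 - <<'E'
from geo import *;import cv2
show('a')
im,d=ctrl.get_image('wrist');cv2.imwrite('pics/w2.png',im[:,:,::-1])
E
```

```text
t: 4.08
tool_pos: [0.5553, 0.0703, 0.1237]
tool_rot: [2.765, -0.255, 1.294]
contact_force: [0.7, -0.3, 0.2]
opening: -0.0
a t 4.08 C upper corner mm [-44.6   1.5 -18. ] lower [-58.7   1.5 -34.9] z dir [ 0.768 -0.004 -0.641] y dir [-0.005 -1.     0.   ] F [ 0.67 -0.29  0.21]
```

View pics/w2.png

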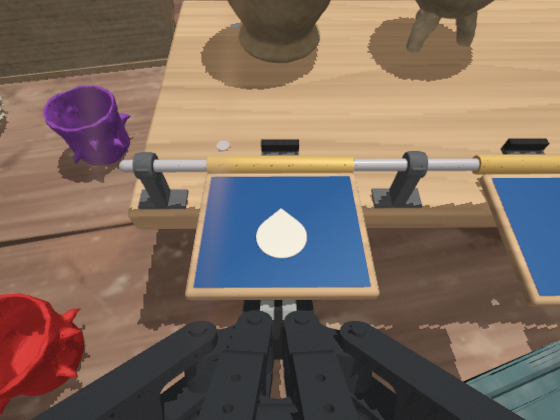

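The tip is under the middle of tag a's free edge, with the edge at row 292 and the fingers at column 278. I'll work out the lift path and go in small steps.

```bash
python3 - <<'E'
from geo import *
to('a',[(-44,0,-10),(-42,0,0),(-39.5,0,14),(-36,0,27),(-24.7,0,37.7)])
E
```

```text
a t 4.12 C upper corner mm [-46.    1.5 -19. ] lower [-60.1   1.5 -35.9] z dir [ 0.767 -0.004 -0.642] y dir [-0.005 -1.     0.001] F [ 0.09 -0.46 -0.73]
[-44.   0. -10.] -> [ 0.82  0.15 -0.43]
[-42.   0.   0.] -> [ 0.9  -0.   -0.49]
[-39.5   0.   14. ] -> [ 1.23 -0.   -0.71]
[-36.   0.  27.] -> [ 1.22 -0.   -0.57]
[-24.7   0.   37.7] -> [ 1.55 -0.    0.18]
```

```bash
python3 -m creep '[{"hand":0,"translation":[0.5,0.1,-0.3],"delta_rot":[0,0,0]},{"hand":0,"translation":[0.5,0,-0.3],"delta_rot":[0,0,0]},{"hand":0,"translation":[0.5,0,-0.3],"delta_rot":[0,0,0]},{"hand":0,"translation":[0.5,0,-0.25],"delta_rot":[0,0,0]},{"hand":0,"translation":[0.5,0,-0.25],"delta_rot":[0,0,0]},{"hand":0,"translation":[0.5,0,-0.25],"delta_rot":[0,0,0]}]'
python3 - <<'E'
from geo import *;import cv2
to('a',[(-36,0,27),(-24.7,0,37.7),(-14,0,43),(-2.5,0,45)])
im,d=ctrl.get_image('wrist');cv2.imwrite('pics/w3.png',im[:,:,::-1])
E
```

```text
t: 4.88
tool_pos: [0.5583, 0.0689, 0.1529]
tool_rot: [2.769, -0.252, 1.287]
contact_force: [-0.2, 0.6, -0.5]
opening: -0.0
a t 4.88 C upper corner mm [-41.3   0.6  11.2] lower [-55.4   0.7  -5.6] z dir [ 0.764 -0.003 -0.645] y dir [-0.003 -1.     0.001] F [-0.22  0.55 -0.52]
[-36.   0.  27.] -> [ 1.55  0.07 -0.62]
[-24.7   0.   37.7] -> [ 1.55 -0.    0.17]
[-14.   0.  43.] -> [ 1.09 -0.    0.48]
[-2.5  0.  45. ] -> [ 0.89 -0.    0.75]
```

View pics/w3.png

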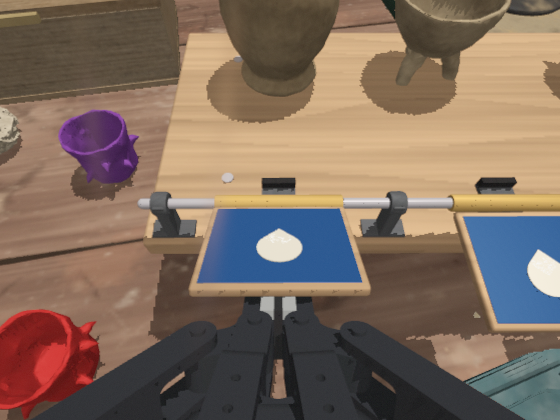

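The tag has started to rise: the free edge is still at row 290, but the camera itself has gone up 30 mm. The force is below 1 N, so I'll carry on.

```bash
python3 -m creep '[{"hand":0,"translation":[0.5,0,-0.2],"delta_rot":[0,0,0]},{"hand":0,"translation":[0.5,0,-0.2],"delta_rot":[0,0,0]},{"hand":0,"translation":[0.5,0,-0.2],"delta_rot":[0,0,0]},{"hand":0,"translation":[0.5,0,0],"delta_rot":[0,0,0]},{"hand":0,"translation":[0.5,0,0.1],"delta_rot":[0,0,0]},{"hand":0,"translation":[0.5,0,0.1],"delta_rot":[0,0,0]},{"hand":0,"translation":[0.5,0,0.2],"delta_rot":[0,0,0]},{"hand":0,"translation":[0.5,0,0.2],"delta_rot":[0,0,0]}]'
python3 - <<'E'
from geo import *;import cv2
to('a',[(-14,0,43),(-2.5,0,45),(13,0,43),(27,0,36)])
im,d=ctrl.get_image('wrist');cv2.imwrite('pics/w4.png',im[:,:,::-1])
E
```

```text
t: 5.92
tool_pos: [0.5839, 0.0641, 0.1832]
tool_rot: [2.769, -0.252, 1.286]
contact_force: [-0.9, 1.1, -1.0]
opening: 0.0
a t 5.92 C upper corner mm [-15.2   0.5  41.5] lower [-29.4   0.5  24.6] z dir [ 0.764 -0.003 -0.645] y dir [-0.003 -1.     0.001] F [-0.87  1.06 -0.99]
[-14.   0.  43.] -> [ 0.2   0.05 -0.  ]
[-2.5  0.  45. ] -> [ 0.89 -0.    0.75]
[13.  0. 43.] -> [ 0.85 -0.01  1.31]
[27.  0. 36.] -> [ 0.37 -0.01  1.52]
```

View pics/w4.png

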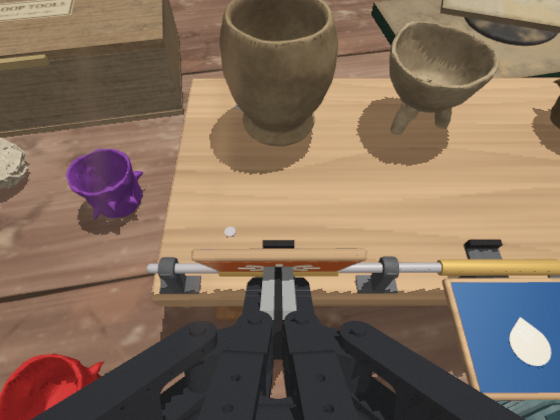

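The tag is nearly upright, with the orange face now visible at (280,265) and the finger behind it. Next it goes over the top.

```bash
python3 -m creep '[{"hand":0,"translation":[0.4,0,0.25],"delta_rot":[0,0,0]},{"hand":0,"translation":[0.4,0,0.35],"delta_rot":[0,0,0]},{"hand":0,"translation":[0.35,0,0.4],"delta_rot":[0,0,0]},{"hand":0,"translation":[0.3,0,0.45],"delta_rot":[0,0,0]},{"hand":0,"translation":[0.3,0,0.5],"delta_rot":[0,0,0]},{"hand":0,"translation":[0.2,0,0.5],"delta_rot":[0,0,0]},{"hand":0,"translation":[0.1,0,0.5],"delta_rot":[0,0,0]},{"hand":0,"translation":[0.1,0,0.5],"delta_rot":[0,0,0]}]'
python3 - <<'E'
from geo import *;import cv2
to('a',[(13,0,19),(26.5,0,18.2),(38,0,12.8),(45,0,4)],low=True)
im,d=ctrl.get_image('wrist');cv2.imwrite('pics/w5.png',im[:,:,::-1])
E
```

```text
t: 6.98
tool_pos: [0.6234, 0.0569, 0.177]
tool_rot: [2.769, -0.252, 1.286]
contact_force: [-0.6, 0.2, 0.6]
opening: 0.0001
a t 6.97 C upper corner mm [24.9  0.4 35.3] lower [10.7  0.4 18.5] z dir [ 0.764 -0.003 -0.645] y dir [-0.003 -1.     0.001] F [-0.59  0.24  0.65]
[13.  0. 19.] -> [0.19 0.04 0.14]
[26.5  0.  18.2] -> [ 0.81 -0.    1.08]
[38.   0.  12.8] -> [ 0.33 -0.    1.23]
[45.  0.  4.] -> [-0.22 -0.    1.1 ]
```

View pics/w5.png

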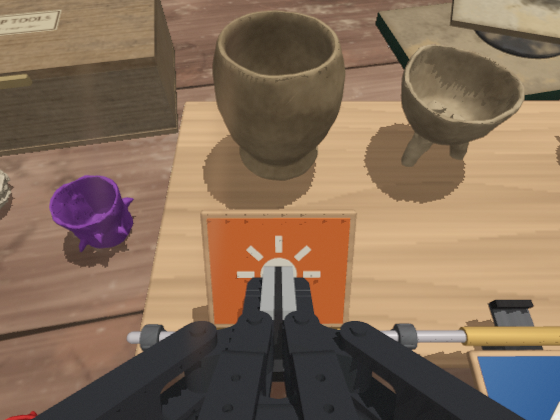

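The tag is at about 130°, with the sun face showing and the force at about 1 N. I'll press on gently toward flat.

```bash
python3 -m creep '[{"hand":0,"translation":[0.25,0,0.3],"delta_rot":[0,0,0]},{"hand":0,"translation":[0.25,0,0.3],"delta_rot":[0,0,0]},{"hand":0,"translation":[0.25,0,0.3],"delta_rot":[0,0,0]},{"hand":0,"translation":[0.25,0,0.3],"delta_rot":[0,0,0]},{"hand":0,"translation":[0.1,0,0.4],"delta_rot":[0,0,0]},{"hand":0,"translation":[0.1,0,0.4],"delta_rot":[0,0,0]},{"hand":0,"translation":[0.1,0,0.4],"delta_rot":[0,0,0]},{"hand":0,"translation":[0,0,0],"delta_rot":[0,0,0]}]'
python3 - <<'E'
from geo import *;import cv2
to('a',[(38,0,12.8),(45,0,4),(45,0,2)],low=True)
im,d=ctrl.get_image('wrist');cv2.imwrite('pics/w6.png',im[:,:,::-1])
E
```

```text
t: 8.02
tool_pos: [0.6496, 0.052, 0.1715]
tool_rot: [2.769, -0.252, 1.286]
contact_force: [0.3, -0.2, -0.4]
opening: -0.0002
a t 8.03 C upper corner mm [51.5  0.2 29.7] lower [37.4  0.3 12.9] z dir [ 0.764 -0.004 -0.645] y dir [-0.003 -1.     0.002] F [ 0.29 -0.21 -0.4 ]
[38.   0.  12.8] -> [0.03 0.03 0.06]
[45.  0.  4.] -> [-0.22 -0.    1.1 ]
[45.  0.  2.] -> [-0.15 -0.    0.13]
```

View pics/w6.png

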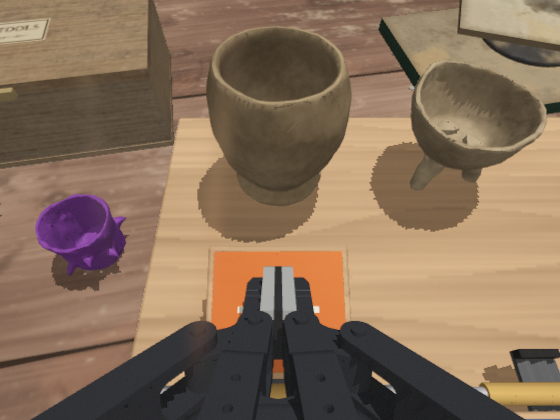

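The tag is near 165° and the tip is well clear of the jar. I'll do the last part slowly.

```bash
python3 -m creep '[{"hand":0,"translation":[-0.05,0,0.25],"delta_rot":[0,0,0]},{"hand":0,"translation":[-0.05,0,0.25],"delta_rot":[0,0,0]},{"hand":0,"translation":[-0.05,0,0.25],"delta_rot":[0,0,0]},{"hand":0,"translation":[-0.1,0,0.2],"delta_rot":[0,0,0]},{"hand":0,"translation":[-0.1,0,0.1],"delta_rot":[0,0,0]},{"hand":0,"translation":[0,0,0],"delta_rot":[0,0,0]}]'
python3 - <<'E'
from geo import *;import cv2
to('a',[(45,0,2),(45,0,1)],low=True)
im,d=ctrl.get_image('top');c=ctrl.calibration('top');np.savez('top1.npz',im=im,d=d,**c)
from h import *
P=cloud(load('top1.npz'));p=(P-piv('a'))@np.stack([bx,by,bz]).T*1e3
m=(abs(p[...,1])<30)&(p[...,0]>10)&(p[...,0]<68)&(p[...,2]>-15)&(p[...,2]<30)
i=im.astype(int);m&=(i[...,0]-i[...,2]>90)
q=p[m];print(len(q));print(np.polyfit(q[:,0],q[:,2],1), np.rad2deg(np.arctan(np.polyfit(q[:,0],q[:,2],1)[0])))
cv2.imwrite('pics/t1.png',cv2.resize(im[110:260,170:370],None,fx=4,fy=4,interpolation=2)[:,:,::-1])
E
```

```text
t: 8.82
tool_pos: [0.6551, 0.051, 0.1621]
tool_rot: [2.769, -0.252, 1.286]
contact_force: [0.0, 0.2, -0.7]
opening: -0.0
a t 8.82 C upper corner mm [57.1  0.2 20.4] lower [42.9  0.2  3.6] z dir [ 0.764 -0.003 -0.645] y dir [-0.003 -1.     0.001] F [ 0.04  0.17 -0.66]
[45.  0.  2.] -> [0.01 0.02 0.26]
[45.  0.  1.] -> [-0.08 -0.    0.06]
183
[0.07637451 2.19312643] 4.367458135464844
```

View pics/t1.png

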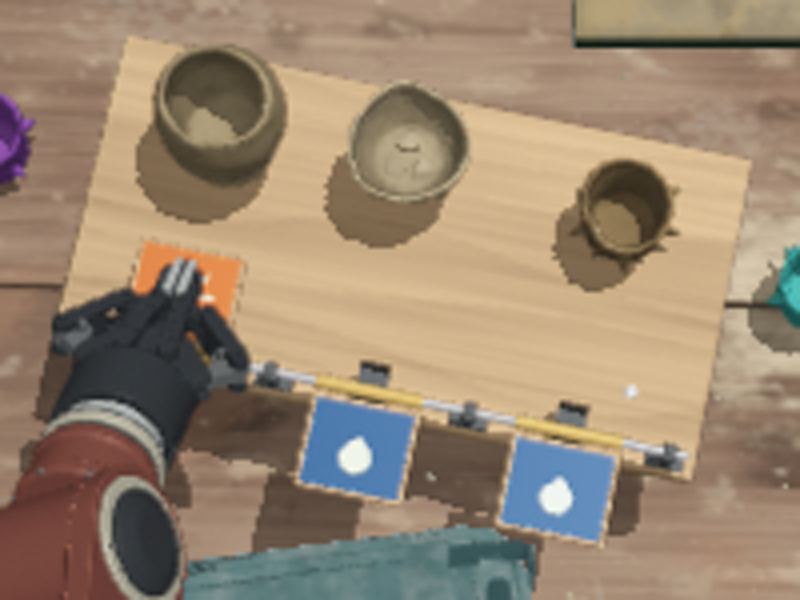

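The tag is about 4° short of flat (contact about 0.7 N). I'll press down in 1 mm steps and watch the force.

```bash
python3 -m creep '[{"hand":0,"translation":[-0.08,0,0.06],"delta_rot":[0,0,0]},{"hand":0,"translation":[-0.08,0,0.06],"delta_rot":[0,0,0]},{"hand":0,"translation":[0,0,0],"delta_rot":[0,0,0]}]'
python3 -c "
from geo import *;show('a')"
python3 -m creep '[{"hand":0,"translation":[-0.08,0,0.06],"delta_rot":[0,0,0]},{"hand":0,"translation":[0,0,0],"delta_rot":[0,0,0]}]'
python3 -c "
from geo import *;show('a')"
```

```text
t: 9.25
tool_pos: [0.655, 0.051, 0.1603]
tool_rot: [2.769, -0.252, 1.287]
contact_force: [0.0, -0.3, -0.6]
opening: -0.0
a t 9.25 C upper corner mm [57.   0.3 18.6] lower [42.9  0.3  1.8] z dir [ 0.764 -0.003 -0.645] y dir [-0.003 -1.     0.001] F [ 0.01 -0.28 -0.55]
t: 9.5
tool_pos: [0.655, 0.0511, 0.1593]
tool_rot: [2.769, -0.252, 1.287]
contact_force: [-0.6, -0.5, 0.4]
opening: 0.0002
a t 9.5 C upper corner mm [57.   0.3 17.5] lower [42.8  0.3  0.7] z dir [ 0.764 -0.003 -0.645] y dir [-0.003 -1.     0.001] F [-0.56 -0.48  0.36]
```

```bash
python3 -m creep '[{"hand":0,"translation":[-0.08,0,0.06],"delta_rot":[0,0,0]},{"hand":0,"translation":[0,0,0],"delta_rot":[0,0,0]}]'
python3 - <<'E'
from geo import *;import cv2
show('a')
im,d=ctrl.get_image('top');c=ctrl.calibration('top');np.savez('top1.npz',im=im,d=d,**c)
from h import *
for n in('top1.npz',):
 P=cloud(load(n));p=(P-piv('a'))@np.stack([bx,by,bz]).T*1e3
 m=(abs(p[...,1])<30)&(p[...,0]>10)&(p[...,0]<68)&(p[...,2]>-15)&(p[...,2]<30)
 i=im.astype(int);m&=(i[...,0]-i[...,2]>90)
 q=p[m];print(len(q));print(np.polyfit(q[:,0],q[:,2],1), q[q[:,0]>55][:,2].mean(),q[:,2].mean())
E
```

```text
t: 9.75
tool_pos: [0.6552, 0.0511, 0.159]
tool_rot: [2.768, -0.252, 1.288]
contact_force: [-0.6, -0.8, 2.9]
opening: -0.0001
a t 9.75 C upper corner mm [57.2  0.4 17.3] lower [43.1  0.4  0.4] z dir [ 0.765 -0.003 -0.644] y dir [-0.003 -1.     0.001] F [-0.57 -0.82  2.87]
184
[-0.0101638   3.15947879] 2.453372853600646 2.6381292458548833
```

Force is up to 2.9 N, the tip has stopped, and the depth shows a level tag (slope about -0.01, face 2.6 mm above the axis). Tag a is flat. I'll lift off and move to tag b.

```bash
python3 - <<'E'
from geo import *
to('b',[(57,130,80),(-150,0,80),(-150,0,-28),(-48,0,-28)])
E
```

```text
b t 9.8 C upper corner mm [ 57.2 130.4  17.3] lower [ 43.1 130.4   0.5] z dir [ 0.765 -0.003 -0.644] y dir [-0.003 -1.     0.001] F [-2.12 -0.23  2.74]
[ 57. 130.  80.] -> [ 4.78  0.04 -4.06]
[-150.    0.   80.] -> [-13.31  13.06 -15.8 ]
[-150.    0.  -28.] -> [-8.26 -0.01  6.95]
[-48.   0. -28.] -> [ 6.57 -0.03  7.8 ]
```

```bash
python3 -m creep '[{"hand":0,"translation":[0.4,0,-0.3],"delta_rot":[0,0,0]},{"hand":0,"translation":[2.2,0,-1.9],"delta_rot":[0,0,0]},{"hand":0,"translation":[2.2,0,-1.9],"delta_rot":[0,0,0]},{"hand":0,"translation":[-2.7,2.6,-3.2],"delta_rot":[0,0,0]},{"hand":0,"translation":[-2.7,2.6,-3.2],"delta_rot":[0,0,0]},{"hand":0,"translation":[-2.7,2.6,-3.2],"delta_rot":[0,0,0]},{"hand":0,"translation":[-2.7,2.6,-3.2],"delta_rot":[0,0,0]},{"hand":0,"translation":[-2.7,2.6,-3.2],"delta_rot":[0,0,0]}]'
python3 - <<'E'
from geo import *;import cv2
to('b',[(-150,0,80),(-150,0,-28),(-48,0,-28)])
im,d=ctrl.get_image('wrist');cv2.imwrite('pics/w7.png',im[:,:,::-1])
E
```

```text
t: 10.8
tool_pos: [0.463, -0.0388, 0.1926]
tool_rot: [2.765, -0.255, 1.284]
contact_force: [0.6, -0.7, 0.6]
opening: 0.0
b t 10.8 C upper corner mm [-115.9    7.7   50.9] lower [-130.1    7.7   34. ] z dir [ 0.764 -0.008 -0.645] y dir [-0.007 -1.     0.005] F [ 0.58 -0.72  0.59]
[-150.    0.   80.] -> [ 0.03  0.8  -4.48]
[-150.    0.  -28.] -> [-8.25 -0.05  6.96]
[-48.   0. -28.] -> [ 6.58 -0.07  7.8 ]
```

View pics/w7.png

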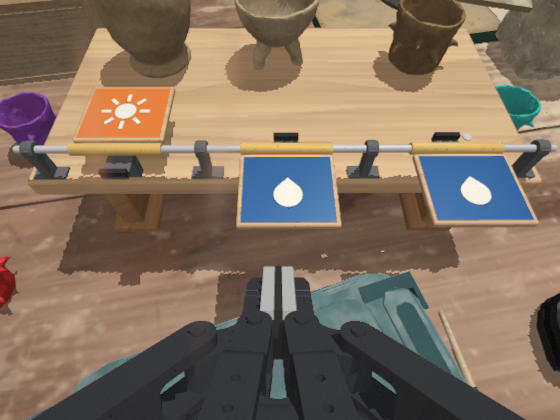

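Tag a lies flat at (125,110) with the sun up. The pots are where they were and tags b and c are untouched. I'll go down in front of tag b.

```bash
python3 -m creep '[{"hand":0,"translation":[-2.0,0.4,-0.5],"delta_rot":[0,0,0]},{"hand":0,"translation":[-2.1,0.4,1.0],"delta_rot":[0,0,0]},{"hand":0,"translation":[-2.1,0,1.0],"delta_rot":[0,0,0]},{"hand":0,"translation":[-2.0,0,1.0],"delta_rot":[0,0,0]},{"hand":0,"translation":[0,0,0],"delta_rot":[0,0,0]}]'
python3 - <<'E'
from geo import *
to('b',[(-48,0,-28)])
E
```

```text
t: 11.48
tool_pos: [0.454, -0.0397, 0.1822]
tool_rot: [2.798, -0.26, 1.213]
contact_force: [-0.4, -0.8, -0.2]
opening: 0.0002
b t 11.47 C upper corner mm [-124.5    5.1   39.8] lower [-139.5    5.2   23.7] z dir [ 0.73  -0.011 -0.683] y dir [-0.009 -1.     0.007] F [-0.43 -0.81 -0.2 ]
[-48.   0. -28.] -> [ 0.27  0.4  10.22]
```

```bash
python3 - <<'E'
from geo import *
o=ctrl.get_obs();print(o['q'].round(3))
to('b',[(-98,0,40),(-98,0,-28),(-48,0,-28)])
# rotation needed to return to tilt 50deg
_,Rm,_,_,M=state('b');al=np.deg2rad(50)
T=np.stack([[np.cos(al),0,np.sin(al)],[0,-1,0],[np.sin(al),0,-np.cos(al)]],0)
print((R.from_matrix(M.T@T).as_rotvec(degrees=True)).round(2))
E
```

```text
[-0.295 -1.01   2.583  0.107  0.755  1.414]
b t 11.47 C upper corner mm [-124.5    5.1   39.8] lower [-139.5    5.2   23.7] z dir [ 0.73  -0.011 -0.683] y dir [-0.009 -1.     0.007] F [-0.43 -0.81 -0.2 ]
[-98.   0.  40.] -> [1.82 0.49 1.92]
[-98.   0. -28.] -> [-4.97 -0.05  4.64]
[-48.   0. -28.] -> [ 3.41 -0.05  3.65]
[ 0.66  3.08 -0.05]
```

Joints 2 and 3 are at the inner end of their range, because tag b is closer to the base than tag a. I'll move forward and descend nearer the tag instead.

```bash
python3 -m creep '[{"hand":0,"translation":[0.9,0.3,1.0],"delta_rot":[0,0,0]},{"hand":0,"translation":[0.9,0.2,1.0],"delta_rot":[0,0,0]},{"hand":0,"translation":[0,0,0],"delta_rot":[0.6,0,0]}]'
python3 - <<'E'
from geo import *
o=ctrl.get_obs();print(o['q'].round(3))
to('b',[(-95,0,40),(-95,0,-28),(-48,0,-28)])
E
```

```text
t: 11.85
tool_pos: [0.4797, -0.0499, 0.1816]
tool_rot: [2.808, -0.254, 1.217]
contact_force: [0.5, 0.0, 0.4]
opening: -0.0002
[-0.314 -0.863  2.52   0.157  0.677  1.357]
b t 11.85 C upper corner mm [-97.4  -0.2  39.1] lower [-112.4   -0.2   23.1] z dir [ 0.73  -0.001 -0.684] y dir [-0.001 -1.    -0.001] F [0.5  0.03 0.36]
[-95.   0.  40.] -> [ 0.22 -0.02  0.12]
[-95.   0. -28.] -> [-4.96  0.    4.65]
[-48.   0. -28.] -> [ 3.21 -0.01  3.43]
```

```bash
python3 -m creep '[{"hand":0,"translation":[-1.6,0,1.6],"delta_rot":[0,0,0]},{"hand":0,"translation":[-1.6,0,1.6],"delta_rot":[0,0,0]},{"hand":0,"translation":[-1.6,0,1.6],"delta_rot":[0,0,0]},{"hand":0,"translation":[0,0,0],"delta_rot":[0,0,0]}]'
python3 - <<'E'
from geo import *;import cv2
o=ctrl.get_obs();print(o['q'].round(3))
to('b',[(-95,0,-28),(-48,0,-28)])
im,d=ctrl.get_image('wrist');cv2.imwrite('pics/w8.png',im[:,:,::-1])
E
```

```text
t: 12.35
tool_pos: [0.4801, -0.0499, 0.1112]
tool_rot: [2.81, -0.256, 1.212]
contact_force: [-0.8, 0.2, -0.2]
opening: 0.0
[-0.313 -0.73   2.576  0.205  0.494  1.299]
b t 12.35 C upper corner mm [-96.9  -0.2 -31.3] lower [-1.12e+02 -1.00e-01 -4.73e+01] z dir [ 0.727 -0.001 -0.686] y dir [-0.002 -1.    -0.001] F [-0.79  0.18 -0.18]
[-95.   0. -28.] -> [ 0.37 -0.02 -0.09]
[-48.   0. -28.] -> [ 3.23 -0.01  3.42]
```

View pics/w8.png

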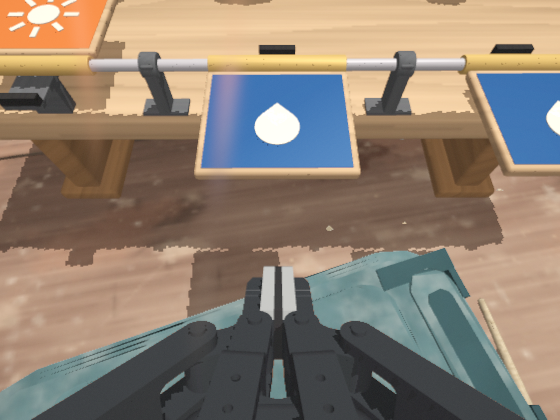

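The fingers at (279,270) line up with tag b (277,120). I'll slide in under it.

```bash
python3 -m creep '[{"hand":0,"translation":[1.2,0,1.15],"delta_rot":[0,0,0]},{"hand":0,"translation":[1.2,0,1.15],"delta_rot":[0,0,0]},{"hand":0,"translation":[1.1,0,1.1],"delta_rot":[0,0,0]},{"hand":0,"translation":[0,0,0],"delta_rot":[0,0,0]}]'
python3 - <<'E'
from geo import *;import cv2
o=ctrl.get_obs();print(o['q'].round(3))
to('b',[(-47,0,-28),(-44,0,-10),(-42,0,0),(-38,0,14),(-34,0,26),(-24.7,0,37.7),(-14,0,43)])
im,d=ctrl.get_image('wrist');cv2.imwrite('pics/w9.png',im[:,:,::-1])
E
```

```text
t: 12.9
tool_pos: [0.5309, -0.0596, 0.1184]
tool_rot: [2.804, -0.255, 1.221]
contact_force: [-0.2, 0.8, 0.5]
opening: -0.0003
[-0.293 -0.509  2.444  0.215  0.396  1.296]
b t 12.9 C upper corner mm [-45.3  -0.6 -24. ] lower [-60.2  -0.6 -40.1] z dir [ 0.732 -0.002 -0.681] y dir [-0.002 -1.    -0.   ] F [-0.24  0.75  0.54]
[-47.   0. -28.] -> [-0.41 -0.06  0.15]
[-44.   0. -10.] -> [ 1.52 -0.   -1.01]
[-42.   0.   0.] -> [ 0.87 -0.   -0.53]
[-38.   0.  14.] -> [ 1.3  -0.   -0.66]
[-34.   0.  26.] -> [ 1.15 -0.   -0.52]
[-24.7   0.   37.7] -> [ 1.49 -0.   -0.12]
[-14.   0.  43.] -> [ 1.12 -0.    0.42]
```

View pics/w9.png

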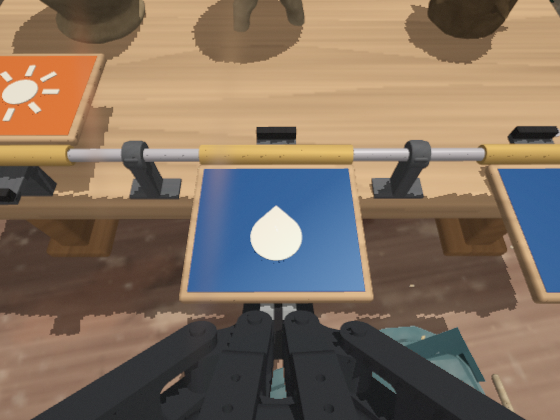

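Under tag b, tip centred. Lifting.

```bash
python3 -m creep '[{"hand":0,"translation":[0.5,0,-0.3],"delta_rot":[0,0,0]},{"hand":0,"translation":[0.5,0,-0.3],"delta_rot":[0,0,0]},{"hand":0,"translation":[0.5,0,-0.3],"delta_rot":[0,0,0]},{"hand":0,"translation":[0.5,0,-0.3],"delta_rot":[0,0,0]},{"hand":0,"translation":[0.5,0,-0.3],"delta_rot":[0,0,0]},{"hand":0,"translation":[0.5,0,-0.25],"delta_rot":[0,0,0]},{"hand":0,"translation":[0.4,0,-0.2],"delta_rot":[0,0,0]}]'
python3 - <<'E'
from geo import *
to('b',[(-38,0,14),(-34,0,26),(-24.7,0,37.7),(-14,0,43)])
E
```

```text
t: 13.82
tool_pos: [0.5388, -0.061, 0.1551]
tool_rot: [2.806, -0.255, 1.219]
contact_force: [-0.7, 0.4, -0.1]
opening: -0.0001
b t 13.82 C upper corner mm [-37.3  -0.6  12.7] lower [-52.3  -0.6  -3.4] z dir [ 0.731 -0.002 -0.682] y dir [-0.002 -1.    -0.   ] F [-0.72  0.45 -0.12]
[-38.   0.  14.] -> [ 0.05 -0.06 -0.14]
[-34.   0.  26.] -> [ 1.15 -0.   -0.53]
[-24.7   0.   37.7] -> [ 1.49 -0.   -0.12]
[-14.   0.  43.] -> [ 1.12 -0.    0.42]
```

```bash
python3 -m creep '[{"hand":0,"translation":[0.45,0,-0.25],"delta_rot":[0,0,0]},{"hand":0,"translation":[0.45,0,-0.25],"delta_rot":[0,0,0]},{"hand":0,"translation":[0.5,0,-0.15],"delta_rot":[0,0,0]},{"hand":0,"translation":[0.5,0,-0.05],"delta_rot":[0,0,0]},{"hand":0,"translation":[0.5,0,0],"delta_rot":[0,0,0]},{"hand":0,"translation":[0.5,0,0],"delta_rot":[0,0,0]},{"hand":0,"translation":[0.5,0,0.15],"delta_rot":[0,0,0]},{"hand":0,"translation":[0.4,0,0.2],"delta_rot":[0,0,0]}]'
python3 - <<'E'
from geo import *;import cv2
to('b',[(-14,0,43),(-2.5,0,45),(13,0,43),(27,0,36)])
im,d=ctrl.get_image('wrist');cv2.imwrite('pics/w10.png',im[:,:,::-1])
E
```

```text
t: 14.82
tool_pos: [0.562, -0.0652, 0.1851]
tool_rot: [2.806, -0.255, 1.219]
contact_force: [-1.2, -0.0, -0.6]
opening: 0.0
b t 14.82 C upper corner mm [-13.7  -0.7  42.7] lower [-28.7  -0.6  26.6] z dir [ 0.731 -0.002 -0.682] y dir [-0.002 -1.    -0.   ] F [-1.19 -0.01 -0.59]
[-14.   0.  43.] -> [ 0.   -0.07 -0.05]
[-2.5  0.  45. ] -> [ 0.93 -0.    0.7 ]
[13.  0. 43.] -> [ 0.91 -0.    1.27]
[27.  0. 36.] -> [ 0.44 -0.    1.5 ]
```

View pics/w10.png

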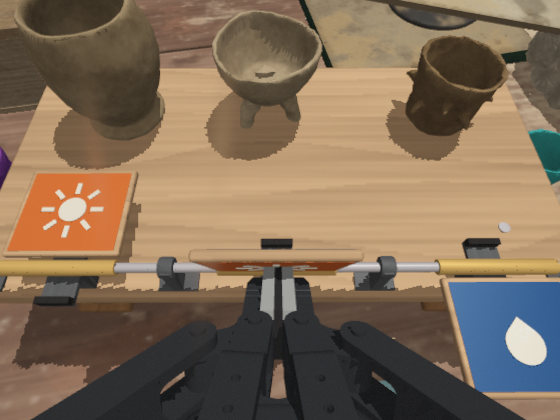

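Tag b is nearly upright, with tag a flat and tag c blue. I'll use the same moves over the top.

```bash
python3 -m creep '[{"hand":0,"translation":[0.4,0,0.25],"delta_rot":[0,0,0]},{"hand":0,"translation":[0.4,0,0.35],"delta_rot":[0,0,0]},{"hand":0,"translation":[0.35,0,0.4],"delta_rot":[0,0,0]},{"hand":0,"translation":[0.3,0,0.45],"delta_rot":[0,0,0]},{"hand":0,"translation":[0.3,0,0.5],"delta_rot":[0,0,0]},{"hand":0,"translation":[0.25,0,0.5],"delta_rot":[0,0,0]},{"hand":0,"translation":[0.15,0,0.5],"delta_rot":[0,0,0]},{"hand":0,"translation":[0.15,0,0.5],"delta_rot":[0,0,0]}]'
python3 - <<'E'
from geo import *
to('b',[(13,0,19),(26.5,0,18.2),(38,0,12.8),(45,0,4)],low=True)
E
```

```text
t: 15.88
tool_pos: [0.6019, -0.0725, 0.1774]
tool_rot: [2.806, -0.255, 1.217]
contact_force: [-0.4, -0.3, 1.2]
opening: -0.0
b t 15.88 C upper corner mm [26.9 -0.8 35. ] lower [11.9 -0.7 18.9] z dir [ 0.73  -0.002 -0.683] y dir [-0.002 -1.    -0.   ] F [-0.39 -0.3   1.22]
[13.  0. 19.] -> [ 0.08 -0.07  0.07]
[26.5  0.  18.2] -> [ 0.86 -0.    1.04]
[38.   0.  12.8] -> [ 0.39 -0.    1.21]
[45.  0.  4.] -> [-0.16 -0.    1.11]
```

```bash
python3 -m creep '[{"hand":0,"translation":[0.25,0,0.3],"delta_rot":[0,0,0]},{"hand":0,"translation":[0.25,0,0.3],"delta_rot":[0,0,0]},{"hand":0,"translation":[0.25,0,0.3],"delta_rot":[0,0,0]},{"hand":0,"translation":[0.2,0,0.3],"delta_rot":[0,0,0]},{"hand":0,"translation":[0.15,0,0.4],"delta_rot":[0,0,0]},{"hand":0,"translation":[0.1,0,0.4],"delta_rot":[0,0,0]},{"hand":0,"translation":[0.1,0,0.4],"delta_rot":[0,0,0]},{"hand":0,"translation":[0,0,0],"delta_rot":[0,0,0]}]'
python3 - <<'E'
from geo import *;import cv2
to('b',[(38,0,12.8),(44,0,4),(44,0,3)],low=True)
im,d=ctrl.get_image('wrist');cv2.imwrite('pics/w11.png',im[:,:,::-1])
E
```

```text
t: 16.88
tool_pos: [0.6279, -0.0773, 0.1707]
tool_rot: [2.806, -0.255, 1.218]
contact_force: [0.3, -1.2, -0.3]
opening: 0.0004
b t 16.88 C upper corner mm [53.3 -0.8 28.3] lower [38.3 -0.8 12.2] z dir [ 0.73  -0.002 -0.683] y dir [-0.002 -1.    -0.   ] F [ 0.31 -1.25 -0.26]
[38.   0.  12.8] -> [ 0.02 -0.08 -0.06]
[44.  0.  4.] -> [-0.23 -0.    1.04]
[44.  0.  3.] -> [-0.07  0.    0.07]
```

View pics/w11.png

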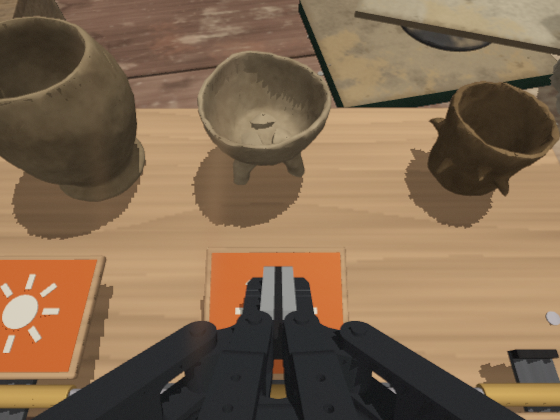

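```bash
python3 -m creep '[{"hand":0,"translation":[-0.05,0,0.25],"delta_rot":[0,0,0]},{"hand":0,"translation":[-0.05,0,0.25],"delta_rot":[0,0,0]},{"hand":0,"translation":[-0.05,0,0.2],"delta_rot":[0,0,0]},{"hand":0,"translation":[-0.1,0,0.15],"delta_rot":[0,0,0]},{"hand":0,"translation":[-0.1,0,0.1],"delta_rot":[0,0,0]},{"hand":0,"translation":[-0.07,0,0.07],"delta_rot":[0,0,0]},{"hand":0,"translation":[-0.07,0,0.07],"delta_rot":[0,0,0]},{"hand":0,"translation":[0,0,0],"delta_rot":[0,0,0]}]'
python3 -c "
from geo import *;show('b')"
```

```text
t: 17.92
tool_pos: [0.6323, -0.0781, 0.16]
tool_rot: [2.806, -0.255, 1.218]
contact_force: [-0.9, -0.9, -0.3]
opening: -0.0001
b t 17.93 C upper corner mm [57.8 -0.9 17.5] lower [42.8 -0.8  1.5] z dir [ 0.731 -0.002 -0.683] y dir [-0.002 -1.    -0.   ] F [-0.89 -0.85 -0.26]
```

```bash
python3 -m creep '[{"hand":0,"translation":[-0.07,0,0.07],"delta_rot":[0,0,0]},{"hand":0,"translation":[0,0,0],"delta_rot":[0,0,0]}]'
python3 -c "
from geo import *;show('b')"
python3 -m creep '[{"hand":0,"translation":[-0.05,0,0.05],"delta_rot":[0,0,0]},{"hand":0,"translation":[0,0,0],"delta_rot":[0,0,0]}]'
cat > chk.py <<'E'
from geo import *;from h import *
def chk(k,n):
    im,d=ctrl.get_image('top');c=ctrl.calibration('top');np.savez(n,im=im,d=d,**c)
    P=cloud(load(n));i=im.astype(int)
    for kk in k:
        p=(P-piv(kk))@np.stack([bx,by,bz]).T*1e3
        m=(abs(p[...,1])<30)&(p[...,0]>10)&(p[...,0]<68)&(p[...,2]>-15)&(p[...,2]<30)&(i[...,0]-i[...,2]>90)
        q=p[m];print(kk,len(q),np.polyfit(q[:,0],q[:,2],1),q[:,2].mean())
E
python3 -c "
from chk import *;show('b');chk('b','top2.npz')"
```

```text
t: 18.18
tool_pos: [0.6323, -0.0781, 0.159]
tool_rot: [2.806, -0.255, 1.218]
contact_force: [-0.4, 0.4, 0.1]
opening: -0.0
b t 18.18 C upper corner mm [57.9 -0.9 16.6] lower [42.8 -0.8  0.5] z dir [ 0.731 -0.002 -0.683] y dir [-0.002 -1.    -0.   ] F [-0.4   0.4   0.13]
t: 18.42
tool_pos: [0.6326, -0.0782, 0.1589]
tool_rot: [2.805, -0.255, 1.22]
contact_force: [-2.7, -0.4, 2.3]
opening: -0.0001
b t 18.43 C upper corner mm [58.2 -0.8 16.5] lower [43.2 -0.8  0.4] z dir [ 0.731 -0.002 -0.682] y dir [-0.002 -1.    -0.   ] F [-2.66 -0.39  2.25]
b 169 [-0.06271605  5.23640594] 1.911173615134135
```

The tip has come up against the stop at about 2.5 N, so tag b is flat. I'll lift straight off and back away.

```bash
python3 -m creep '[{"hand":0,"translation":[0.3,0,-0.3],"delta_rot":[0,0,0]},{"hand":0,"translation":[2.0,0,-1.9],"delta_rot":[0,0,0]},{"hand":0,"translation":[2.0,0,-1.9],"delta_rot":[0,0,0]},{"hand":0,"translation":[2.0,0,-1.9],"delta_rot":[0,0,0]},{"hand":0,"translation":[-0.5,0,-5],"delta_rot":[0,0,0]},{"hand":0,"translation":[-0.5,0,-5],"delta_rot":[0,0,0]},{"hand":0,"translation":[-0.5,0,-5],"delta_rot":[0,0,0]},{"hand":0,"translation":[0,0,0],"delta_rot":[0,0,0]}]'
python3 - <<'E'
from chk import *;import cv2
show('b');chk('ab','top3.npz')
im=load('top3.npz')['im'];cv2.imwrite('pics/t3.png',cv2.resize(im[110:260,140:380],None,fx=3.3,fy=3.3,interpolation=2)[:,:,::-1])
im,d=ctrl.get_image('wrist');cv2.imwrite('pics/w12.png',im[:,:,::-1])
E
```

```text
t: 19.48
tool_pos: [0.5131, -0.0563, 0.3429]
tool_rot: [2.798, -0.254, 1.232]
contact_force: [-1.1, -0.9, -0.7]
opening: 0.0001
b t 19.48 C upper corner mm [-63.4  -0.6 200.6] lower [-78.2  -0.6 184.3] z dir [ 0.738 -0.003 -0.675] y dir [-0.003 -1.     0.001] F [-1.06 -0.86 -0.67]
a 403 [-0.00598308  2.55147765] 2.324789719022188
b 417 [-0.01701232  2.86972722] 2.2317514175064566
```

View pics/t3.png

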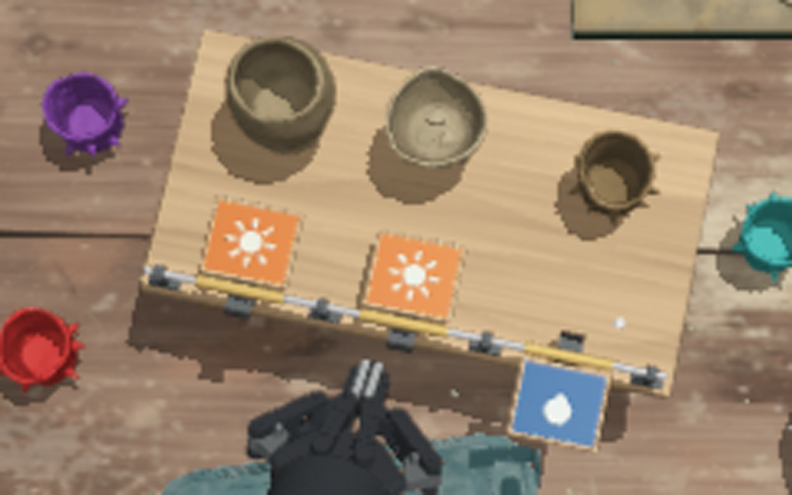

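View pics/w12.png

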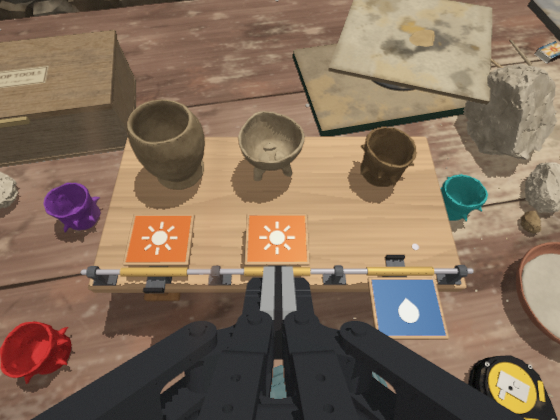

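Tags a and b lie flat with the sun up, tag c is blue, the pots are in place, and the arm is clear. Before handing in I'll compare the bystanders with the first picture.

```bash
python3 - <<'E'
from h import *;import cv2
a=load('top0.npz')['im'].astype(int);b=load('top3.npz')['im'].astype(int)
for n,(u,v,r) in dict(jar=(225,138,16),tripod=(272,147,15),horned=(326,161,12),tagc=(310,232,10),tape=(355,277,18),stick=(311,285,8),saucer=(409,243,28),purple=(165,145,12),red=(151,215,12),turq=(375,181,12)).items():
    f=lambda i:i[v-r:v+r,u-r:u+r].astype(np.float32).mean(2)
    s,resp=cv2.phaseCorrelate(f(a),f(b));print(n,np.round(s,2),round(resp,2),abs(f(a)-f(b)).mean().round(1))
from station import ctrl
ctrl.finish_job()
E
```

```text
jar [-0. -0.] 1.0 2.6
tripod [ 0.01 -0.  ] 1.0 3.1
horned [0.   0.02] 1.0 2.5
tagc [-0.02  0.02] 1.0 3.3
tape [0.01 0.01] 1.0 2.8
stick [-0.03 -0.02] 1.0 3.2
saucer [-0.  0.] 1.0 3.3
purple [0.02 0.  ] 1.0 2.5
red [ 0.01 -0.01] 1.01 2.3
turq [-0.01  0.01] 1.01 2.8
the job is handed in; nothing more can be done
```

I turned the left tag (footed jar) and the middle tag (cup on three legs) over the rail with the shut fingertips. Both now lie flat on the far side showing orange. The horned cup's tag on the right stays blue. I handed the job in at about 19.6 s, with the arm clear of everything.

**Last checks:**
- **Tags:** The top camera shows both turned tags level to within about 1°. Readings taken between moves were mostly about 1 N, rising to about 3.5 N when each tag met its stop.
- **Pots and table:** The three pots, the right-hand tag, the tape measure, the stick, the saucer and the coloured look-alike cups show no shift (under 0.05 pixel) against the first picture.

**What disagreed:**
- **Approach to the middle tag:** My first approach reached the inner limits of joints 2 and 3. I read joint 3 at 2.583 against the stated 2.58 limit, which may only be rounding, and moved forward straight away.
- **Tilt reading:** With the finger still hiding part of the middle tag, one depth fit suggested a tilt of about 3.6°. The clear view after I lifted off gave about 1°.

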